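Prop the serving window wide open

TASK

Air the kitchen through the little casement window: first clear the white jar that stands in front of the stay's pin away, standing it upright, wholly on the round cork mat. Then lift the window stay off its pin by its ball knob, swing the window open with it, and drop the stay's last hole, the one nearest the knob, fully down over the same pin so that the window stays open. Let go, and leave the other things where they stand.

Things in the scene. Friction and masses are not known exactly. Their poses are not given: they have to be found in the camera images.
- window: White low glazed screen, 640 wide x 214 high, 44 thick, with a small casement in its middle; fixed to the worktop. Origin: on the worktop, under the middle of the screen. Its x axis points out through the window (away from the robot), y to the left along the screen, z up. A sill board 20 mm high and 460 wide runs along its foot from x = -120 to x = +45 mm (window frame). The screen's near face lies at x = -22 mm and rises to z = 214 mm.
- sash (a joint): Opening angle of the casement sash (rad): 0 shut, grows as the sash swings out, to 1.3. The sash is 300 mm wide, side-hung on the left; its own upright hinge is a little stiff (about 0.12 N m), so it stays where it is left. With the last hole on the pin it reads about 0.83 to 0.97, depending on where the pin stands.
- hinge (a point): Point on the sash's upright hinge axis, at the left of the opening, at the level of the stay's underside. It belongs to the fixed screen and has the window's axes.
- pivot (a point): The stay's pivot on the sash: at the underside of the bar, on the axes about which the stay swings sideways and lifts. With the sash shut it lies 250 mm to the right of the hinge and 32 mm towards the room (-x of the window), and it turns with the sash about the hinge. Its axes are the stay's: x along the bar from the pivot to the knob end, y square to the bar to the left, z up from the bar.
- last_hole (a point): Centre of the stay's last hole (nearest the knob), at the underside of the bar, 220 mm from the pivot along the stay's x; the stay's axes. The stay is a flat steel bar 289 long, 22 wide, 5 thick, with five round holes of 11 mm at 100, 130, 160, 190 and 220 mm from the pivot. At the start the window is shut, the bar lies level along the sill and the first, second or third hole is over the pin. Seated, the bar's underside is 25 mm above the worktop.
- stay (a joint): How far the stay is lifted (rad): 0 level and fully down, grows to 0.7 as the knob end is lifted about the pivot; let go, it falls by its own weight (0.18 kg). A hole 100 mm from the pivot clears the pin at about 0.13, one at 220 mm at about 0.06.
- knob (a point): Centre of the steel ball knob, 24 mm across, on a short neck of 12 mm; it stands on the stay's tail, at x = 265, y = +40 mm from the pivot in the stay's axes (a side arm carries it towards the room at the start) and 32 mm above the bar's underside, 27 mm above its top. The ball spins freely on its neck, so fingers that pinch it need not turn with the stay.
- pin_tip (a point): Tip of the steel pin on the strip on the sill; fixed. The pin is 7 mm thick, tapered to 3 mm over its last 6 mm, upright; its tip is 37 mm above the worktop, 12 mm above the underside of a seated stay. It stands at one of three places along the strip, 32 mm to the room side of the screen's middle plane.
- jar_center (a point): Centre of the white ceramic spice jar with a flat wooden lid that stands on the sill in front of the pin, where the stay's tail has to come; 48 mm across (lid 45), 80 high; this point is 40 mm above its underside. About 0.22 kg.
- mat: Round cork mat lying on the worktop, 116 mm across, 6 thick, fixed; origin at the centre of its underside. It lies to the left or right in front of the window.
- bowl: Blue bowl, 104 across, 48 high, origin under its centre; a bystander, it stands on the other side from the mat.
- mug: White cup, 68 across, 74 high, on the right part of the sill; origin under its centre; bystander.
- mill: Dark wooden pepper mill, 48 across, 172 high, in front of the window; origin under its centre; bystander.
- canister: White canister with a steel cap, 64 across, 105 high, left of the sill; origin under its centre; bystander.
- salt: Small white jar with a wooden cap, 46 across, 66 high, right of the sill; origin under its centre; bystander.
- spoon: Wooden spoon, 240 long, lying on the worktop at the left; bystander.

How it is judged:
By the outcome, as a careful person would: the job done as asked, in the order asked, and still so for the second after the job is handed in, with the robot touching nothing.
It also fails if it takes over 69 s, if anything falls off the work surface, if the arm or the gripper's body presses on something with over 40 N, if the wrist force passes 120 N, or if a joint passes its speed limit or range.

ROBOT

A 7-joint arm with a two-finger parallel gripper is mounted at the origin on the work surface. World frame = base frame: x ahead of the robot, y to its left, z up, the work surface at z = 0. Lengths are in m, angles in rad, forces in N, time in s.
With the tool pointing down it reaches from about 0.35 to 0.9 m from the base axis. Payload 8.1 kg.
Tool frame: the origin (TCP) lies midway between the tips of the shut fingers; the grasp point (between the pads) lies 19 mm behind it (bot.grasp_offset is the distance from the TCP to the grasp point, in m); z points along the fingers, y is the line along which they close (so a half turn about z gives the same grasp; the last joint's range is limited). The gripper opens to 92 mm and grips with 3 to 60 N. Pads are 19 mm wide; open, the fingers measure 130 mm over their backs; the gripper's body (75 mm by 190 mm) begins 47 mm behind the grasp point.
Start: joints at [1.163, 0.434, 0.025, 1.573, -0.012, 1.134, -0.075], TCP at [0.188, -0.596, 0.227] pointing down, gripper open.
Joint ranges: [-2.62, 2.62], [-0.44, 2.09], [-1.27, 1.32], [0.08, 2.57], [-1.32, 4.46], [0.12, 2], [-2.74, 2.74]. Speed limits (rad/s): [2.22, 2.22, 3.01, 3.01, 3.14, 3.14, 3.14].

INTERFACE

Orientations are given as a unit quaternion [w, x, y, z].
In Python, from station import bot gives the robot as it stands.
- The arm moves only by the tool jog_arm, never from a script. Its arguments are lists of equal length, an entry for each row: "slide": the shift along the tool's x, y, z scaled (see below), a list of three; "turn": the turn about the tool's z scaled (see below); "hand": the opening, from -1 (shut) to 1 (fully open). In form: {"slide": [[dx, dy, dz], ...], "turn": [turn, ...], "hand": [hand, ...]}. A call has 1 to 8 rows; each row shifts and turns the commanded pose from where the row before left it, along the tool's axes as they then stand; what a row does not reach is not made up. The controller multiplies each number of a shift by 30 cm and each number of a turn by 30 degrees. A row lasts 1/8 s, in which the tool goes at most 62.5 mm and 10.7 degrees, less where a joint would pass 70% of its speed; a pose out of reach is approached as far as the arm can. A call with a number of a shift or a turn outside -1 to 1 is refused whole. A call with a gripper value outside its range is refused whole. The fingers move at their own pace and stop on an object; "newtons" is the grip in N (left out, the last holds). Time passes only in rows, so rows that do not move let the fingers close. It gives the time, the measured TCP pose, the force, the opening and the grip force at its end, in the units of the state.
- bot.sense(): the state, without advancing time (a new reading comes with each control period).
- bot.snapshot(name): name is "scene" or "top" or "wrist"; returns a dict with "image" (480x640x3 uint8, red, green, blue), "range_z" (480x640 float32, m along the optical axis (not along the pixel's ray), 0 where there is no reading), "fx", "fy", "cx", "cy" (pixels), "T" (4x4, takes a point from camera to world coordinates). Camera axes: x right, y down, z forward; pixel columns grow to the right and rows downward; lengths in m; the calibration is good to about 2 mm. A picture is of the moment at which its call begins.
- bot.hand_in(): hands the job in; it is judged then, once.
Trained networks look in a picture, given as the dict that the camera call returned (one of the last four; its "shot" number tells which), for a name from the list of things; names that differ only in an ending like _2 or _b are one class to them, and where a whole thing is asked for, a point or a joint stands for the part that bears it (a point fixed in the world has none). Each returns a list of dicts, best first, with "p" (0 to 1); they miss things now and then, are a little off and sometimes report something else, mostly with a low value. They report only what shows in the picture. A call takes as long as a camera call.
- bot.look_for(picture, thing): "location" ([x, y, z] in m, in the coordinates of the camera as it stood for that picture, good to about 4 mm: the middle of the surface that is visible of it).
- bot.regions_of(picture, thing): "region" (480x640 bool, what is visible of it).
The state is a dict: "time_s": time; "qpos": joint angles; "joint_vel": joint speeds; "tau": joint torques, N m; "tcp_pos": TCP position; "tool_rot": TCP orientation; "ft_force": force on the tool from outside, world axes, zero at the start; "wrist_torque": the same for the moment, N m; "grip_width": finger opening in m; "grasp_force": force on a finger pad.
Only numpy, scipy, OpenCV 4.12 (cv2) and the standard library are available. Lean on these libraries where they do the work, as an engineer would, in place of code of your own. Each camera call takes 0.05 s, during which the arm holds its last target. There are 200 camera calls.

## Working session

There is one attempt and no reset: what is moved stays moved. The work goes in short steps, Python scripts to look and compute and a tool call to move; the robot and the scene stay as the last step left them, time stands still between calls to the robot, and variables do not carry over. Pictures are saved under pics/ and viewed, at most 10 in all, crops included, and the job is handed in when it is done.

Besides the shell and the picture viewer there is one more tool, called after ">>>" as name(argument=value, ...), one argument or row to a line, values as JSON. jog_arm: Moves the arm, as the interface text tells. Its arguments: {"type":"object","properties":{"slide":{"type":"array","items":{"type":"array","items":{"type":"number"}}},"turn":{"type":"array","items":{"type":"number"}},"hand":{"type":"array","items":{"type":"number"}},"newtons":{"type":"number"}},"required":["slide","turn","hand"]}

```bash
mkdir -p pics; ls; cat > h.py <<'E'
import numpy as np, cv2
from station import bot
def loc(s,name,n=3):
    out=[]
    for d in bot.look_for(s,name)[:n]:
        p=np.append(d["location"],1); out.append((round(d["p"],2),np.round((s["T"]@p)[:3],4)))
    return out
def pts(s,mask=None):
    z=s["range_z"]; v,u=np.nonzero((z>0)&(mask if mask is not None else True)); z=z[v,u]
    P=np.stack([(u-s["cx"])/s["fx"]*z,(v-s["cy"])/s["fy"]*z,z,np.ones_like(z)],1)
    return (P@s["T"].T)[:,:3],u,v
def proj(s,p):
    q=np.linalg.inv(s["T"])@np.append(p,1); return s["fx"]*q[0]/q[2]+s["cx"],s["fy"]*q[1]/q[2]+s["cy"]
def save(s,n,crop=None,k=1):
    im=s["image"][...,::-1]
    if crop: a,b,c,d=crop; im=im[b:d,a:c]
    cv2.imwrite("pics/"+n+".png",cv2.resize(im,None,fx=k,fy=k,interpolation=cv2.INTER_CUBIC))
E
python3 - <<'E'
from h import *
a=bot.snapshot("scene"); b=bot.snapshot("top")
save(a,"scene0"); save(b,"top0")
for s in (a,b):
    print(np.round(s["T"],3),s["fx"])
    for n in ["window","pivot","knob","jar_center","mat","bowl","mug","mill","canister","salt","pin_tip","last_hole"]:
        print(n,loc(s,n,2))
print(bot.sense())
E
```

```text
pics
[[-0.975  0.136 -0.178  0.661]
 [ 0.224  0.587 -0.778  0.743]
 [-0.002 -0.798 -0.603  0.609]
 [ 0.     0.     0.     1.   ]] 441.7180862362444
window [(0.87, array([0.6803, 0.1241, 0.0895])), (0.61, array([ 0.5886, -0.1588,  0.0769]))]
pivot [(0.56, array([0.661 , 0.096 , 0.0294]))]
knob []
jar_center [(0.66, array([ 0.588 , -0.0317,  0.0731]))]
mat [(0.7, array([0.5298, 0.2259, 0.0073]))]
bowl [(0.8, array([ 0.4534, -0.2342,  0.0266]))]
mug [(0.78, array([ 0.5895, -0.1586,  0.0733]))]
mill [(0.73, array([0.4767, 0.0465, 0.0918])), (0.73, array([0.6802, 0.1289, 0.0899]))]
canister [(0.58, array([0.668 , 0.3076, 0.0779]))]
salt [(0.72, array([ 0.5315, -0.2794,  0.0527]))]
pin_tip [(0.46, array([ 0.4557, -0.2359,  0.0298]))]
last_hole [(0.61, array([0.6563, 0.0924, 0.027 ]))]
[[-1.000e-03 -9.870e-01  1.610e-01  2.830e-01]
 [-1.000e+00  1.000e-03  2.000e-03  3.200e-02]
 [-2.000e-03 -1.610e-01 -9.870e-01  1.345e+00]
 [ 0.000e+00  0.000e+00  0.000e+00  1.000e+00]] 616.4524756366426
window [(0.77, array([ 0.6497, -0.008 ,  0.0771]))]
pivot [(0.83, array([0.6573, 0.0494, 0.0292]))]
kno
[... 642 characters left out ...]
os': array([ 1.16341241,  0.43453109,  0.02502099,  1.57321689, -0.01160076,
        1.13398823, -0.07511222]), 'joint_vel': array([ 0.00121848, -0.00245145,  0.00069217, -0.00096235, -0.00186823,
       -0.00081571,  0.00075618]), 'tau': array([ 2.75604370e-04, -6.67671919e+01,  9.84476879e-01, -3.14812732e+01,
       -6.05263095e-02,  3.26931453e-02,  2.86192574e-05]), 'tcp_pos': array([ 0.18751914, -0.59621395,  0.22671621]), 'tool_rot': array([ 3.29191001e-06,  9.88419652e-01,  1.51745156e-01, -1.00498852e-05]), 'ft_force': array([-0.36956278, -0.356941  ,  1.05302505]), 'wrist_torque': array([-0.00554589, -0.01031849,  0.03323064]), 'grasp_force': 0.0, 'grip_width': 0.09180468567077224}
```

View pics/scene0.png

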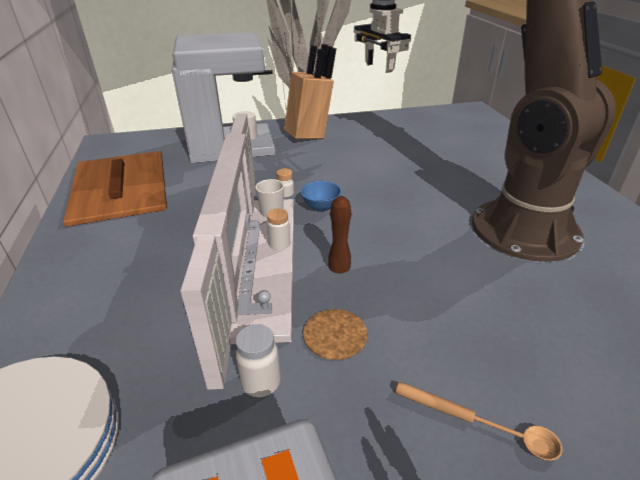

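View pics/top0.png

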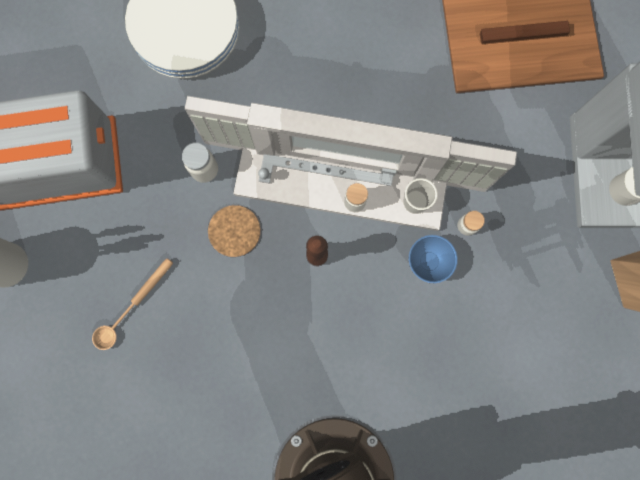

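```bash
cat > fit.py <<'E'
from h import *
b=bot.snapshot("top"); np.save("/tmp/top.npy",b,allow_pickle=True)
P,u,v=pts(b)
def circ(name,zlo,zhi,r,c0):
    m=(abs(P[:,2]-(zlo+zhi)/2)<(zhi-zlo)/2)&(np.hypot(P[:,0]-c0[0],P[:,1]-c0[1])<r*1.6)
    c,rad=cv2.minEnclosingCircle(P[m,:2].astype(np.float32)); print(name,m.sum(),np.round(c,4),round(rad,4),np.round(P[m].mean(0),4))
m=(abs(P[:,2]-.214)<.012)&(P[:,0]>.5)&(abs(P[:,1])<.45)
print("screen top",m.sum(),cv2.minAreaRect(P[m,:2].astype(np.float32)),P[m].mean(0))
m=(abs(P[:,2]-.020)<.007)&(P[:,0]>.5)&(P[:,0]<.75)&(P[:,1]>-.25)&(P[:,1]<.25)
n,lab,st,ce=cv2.connectedComponentsWithStats((lambda M:(M.__setitem__((v[m],u[m]),1),M)[1])(np.zeros((480,640),np.uint8)))
i=1+st[1:,4].argmax(); mm=lab[v,u]==i
print("sill",mm.sum(),cv2.minAreaRect(P[mm,:2].astype(np.float32)),np.median(P[mm,2]))
circ("jarlid",.092,.108,.0225,(.575,-.048)); circ("mat",.002,.012,.058,(.52,.223)); circ("mill",.14,.18,.024,(.4617,.0384))
circ("mug",.085,.1,.034,(.593,-.183)); circ("knob",.055,.075,.012,(.655,.128)); circ("canister",.1,.11,.032,(.652,.281))
print(proj(b,[.65,.08,.057]))
save(b,"top1",(180,90,500,270),2.5)
E
python3 fit.py
```

```text
screen top 6770 ((0.6802124381065369, -0.026851564645767212), (0.6418012380599976, 0.047233257442712784), 79.81607055664062) [ 0.67836582 -0.02882734  0.21311084]
sill 6814 ((0.6196318864822388, 0.007561594247817993), (0.5071043968200684, 0.11401399970054626), 80.3805160522461) 0.019747632514322433
jarlid 359 [ 0.5841 -0.0472] 0.023 [ 0.583  -0.0477  0.0995]
mat 2603 [0.52   0.2229] 0.0928 [0.5208 0.221  0.0055]
mill 344 [0.4676 0.0358] 0.0211 [0.4646 0.0356 0.1622]
mug 304 [ 0.5986 -0.184 ] 0.0491 [ 0.5953 -0.1839  0.0924]
knob 7 [0.645  0.1427] 0.0067 [0.6446 0.1422 0.0617]
canister 534 [0.6642 0.2891] 0.0285 [0.6636 0.2886 0.1047]
(np.float64(295.7569567936828), np.float64(168.26908363227676))
```

View pics/top1.png

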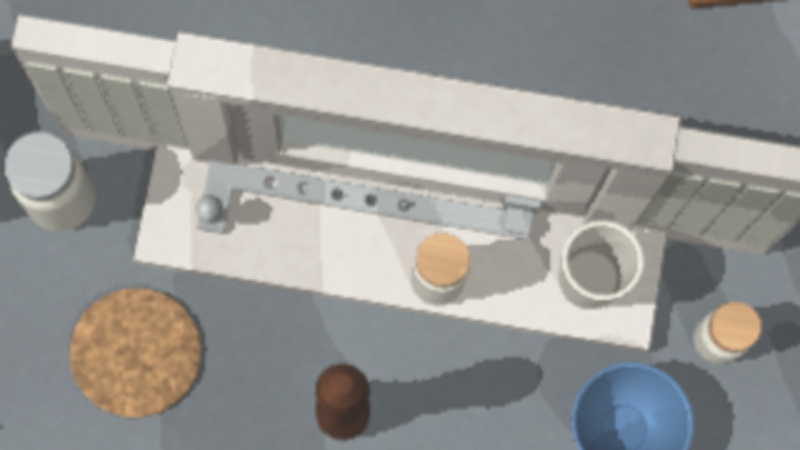

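```bash
cat >> h.py <<'E'
from scipy.spatial.transform import Rotation as Rr
from scipy.optimize import fsolve
YAW=np.deg2rad(-10.2); O=np.array([.680,-.027])
def w2(p): c,s=np.cos(YAW),np.sin(YAW); return O+np.array([[c,-s],[s,c]])@np.asarray(p)
def wf(p): c,s=np.cos(YAW),np.sin(YAW); return np.array([[c,s],[-s,c]])@(np.asarray(p)-O)
def rot(a): return np.array([[np.cos(a),-np.sin(a)],[np.sin(a),np.cos(a)]])
H=np.array([0,.15]); PIN=np.array([-.032,0.])
def knobw(th,ph): # ph = yaw of bar in window frame
    piv=H+rot(th)@[-.032,-.25]; return piv,piv+rot(ph)@[.265,.04],piv+rot(ph)@[.22,0]
def go(target,st=None):
    st=st or bot.sense(); q=st["tool_rot"]; R=Rr.from_quat([*q[1:],q[0]]).as_matrix()
    d=R.T@(np.asarray(target)-st["tcp_pos"]); print("at",np.round(st["tcp_pos"],4),"yaw_y",round(np.degrees(np.arctan2(R[1,1],R[0,1])),2),"units",np.round(d/.3,3),"rows",np.linalg.norm(d)/.0625)
E
python3 - <<'E'
from h import *
b=np.load("/tmp/top.npy",allow_pickle=True).item()
def bp(u,v,z):
    d=b["T"][:3,:3]@[(u-b["cx"])/b["fx"],(v-b["cy"])/b["fy"],1]; o=b["T"][:3,3]; return o+d*(z-o[2])/d[2]
k=bp(264,172.8,.057); print("knob",k,wf(k[:2]))
p=bp(180+405/2.5,90+204/2.5,.030); print("hole1/pin",p,wf(p[:2]))
p=bp(180+270/2.5,90+182/2.5,.030); print("hole5",p,wf(p[:2]))
r=bot.regions_of(b,"mat")[0]; P,u,v=pts(b,r["region"]); print("mat",r["p"],len(P),[ (P[:,i].min()+P[:,i].max())/2 for i in (0,1)],np.ptp(P,axis=0),np.median(P[:,2]))
sol=lambda v:np.array(knobw(*v)[2])-PIN
for g in [(.9,2.),(.9,2.6),(.9,3.)]:
    x,i,ok,_=fsolve(sol,g,full_output=True); print(x,ok,[np.round(t,4) for t in knobw(*x)], w2(knobw(*x)[1]))
print(knobw(0,np.pi/2),w2(knobw(0,np.pi/2)[1]))
print("jarwf",wf([.584,-.0472]), "mug",wf([.597,-.184]),"mill",wf([.466,.036]))
c,s=np.cos(.484),np.sin(.484)
st=bot.sense(); st["tool_rot"]=np.array([0,np.cos(YAW/2),np.sin(YAW/2),0]); go([.584,-.0472,.2],st)
E
```

```text
knob [0.64003058 0.14842037 0.057     ] [-0.070402    0.16556998]
hole1/pin [ 0.64994696 -0.02081064  0.03      ] [-0.03067411  0.00076961]
hole5 [0.67018793 0.0981825  0.03      ] [-0.0318249   0.12146649]
mat 0.73 2087 [np.float64(0.5214910729324205), np.float64(0.21876974890702133)] [0.11193687 0.1134863  0.01883487] 0.005767638011580312
[0.96445228 3.05620556] 1 [array([ 0.1872, -0.0188]), array([-0.0802, -0.036 ]), array([-0.032, -0.   ])] [ 0.5946429  -0.04823671]
[0.96445228 3.05620556] 1 [array([ 0.1872, -0.0188]), array([-0.0802, -0.036 ]), array([-0.032, -0.   ])] [ 0.5946429  -0.04823671]
[0.96445228 3.05620556] 1 [array([ 0.1872, -0.0188]), array([-0.0802, -0.036 ]), array([-0.032,  0.   ])] [ 0.5946429  -0.04823671]
(array([-0.032, -0.1  ]), array([-0.072,  0.165]), array([-0.032,  0.12 ])) [0.6383569  0.14814238]
jarwf [-0.09090567 -0.03688089] mug [-0.05388593 -0.16921674] mill [-0.2217742   0.02410819]
at [ 0.1875 -0.5962  0.2267] yaw_y -100.2 units [ 0.977 -2.035  0.089] rows 10.843899048170623
```

>>> jog_arm(
  slide=[
    [0,0,0],
    [0,0,0],
    [0,0,0],
    [0.09,-0.185,0],
    [0.09,-0.185,0],
    [0.09,-0.185,0],
    [0.09,-0.185,0],
    [0.09,-0.185,0],
  ],
  turn=[0.307,0.307,0.307,0,0,0,0,0],
  hand=[1,1,1,1,1,1,1,1],
  newtons=20,
)

```text
time_s: 2.4
tcp_pos: [0.3705, -0.3452, 0.227]
tool_rot: [0.0, 0.996, -0.089, 0.0]
ft_force: [1.0, -0.3, 0.6]
grip_width: 0.0918
grasp_force: 0.0
```

>>> jog_arm(
  slide=[
    [0.09,-0.185,0],
    [0.09,-0.185,0],
    [0.09,-0.185,0],
    [0.09,-0.185,0],
    [0.09,-0.185,0],
    [0,0,0],
    [0,0,0],
  ],
  turn=[0,0,0,0,0,0,0],
  hand=[1,1,1,1,1,1,1],
)

```text
time_s: 3.28
tcp_pos: [0.551, -0.0979, 0.2265]
tool_rot: [0.0, 0.996, -0.088, -0.0]
ft_force: [0.2, -1.0, 0.5]
grip_width: 0.0919
grasp_force: 0.0
```

```bash
python3 - <<'E'
from h import *
go([.584,-.0472,.055])
w=bot.snapshot("wrist"); save(w,"w1"); print(loc(w,"jar_center",2))
P,u,v=pts(w); m=(abs(P[:,2]-.1)<.006)&(np.hypot(P[:,0]-.584,P[:,1]+.047)<.04)
print(m.sum(),cv2.minEnclosingCircle(P[m,:2].astype(np.float32)),P[m].mean(0))
E
```

```text
at [ 0.551  -0.0979  0.2265] yaw_y -100.15 units [ 0.079 -0.186  0.572] rows 2.9099657294832797
[(0.6, array([ 0.5912, -0.0522,  0.0976])), (0.25, array([ 0.5413, -0.2912,  0.0645]))]
3377 ((0.5864499807357788, -0.05008910596370697), 0.022618550807237625) [ 0.58722439 -0.05074228  0.09964259]
```

>>> jog_arm(
  slide=[
    [0.087,-0.18,0],
    [0,0,0],
    [0,0,0.19],
    [0,0,0.19],
    [0,0,0.15],
    [0,0,0.04],
    [0,0,0],
    [0,0,0],
  ],
  turn=[0,0,0,0,0,0,0,0],
  hand=[1,1,1,1,1,1,1,-1],
)

```text
time_s: 4.38
tcp_pos: [0.5879, -0.0495, 0.0578]
tool_rot: [-0.0, 0.996, -0.089, 0.002]
ft_force: [-0.0, 0.0, 0.7]
grip_width: 0.0861
grasp_force: 0.0
```

>>> jog_arm(
  slide=[
    [0,0,0],
    [0,0,0],
    [0,0,0],
    [0,0,0],
  ],
  turn=[0,0,0,0],
  hand=[-1,-1,-1,-1],
)

```text
time_s: 4.88
tcp_pos: [0.5866, -0.049, 0.0559]
tool_rot: [-0.0, 0.996, -0.089, 0.0]
ft_force: [-0.3, -0.4, 2.8]
grip_width: 0.0475
grasp_force: 20.0
```

```bash
python3 - <<'E'
from h import *
go([.521,.221,.043])
E
```

```text
at [ 0.5866 -0.049   0.0559] yaw_y -100.17 units [-0.374 -0.847  0.043] rows 4.450154064142351
```

>>> jog_arm(
  slide=[
    [0,0,-0.15],
    [0,0,-0.15],
    [-0.062,-0.141,0],
    [-0.062,-0.141,0],
    [-0.062,-0.141,0],
    [-0.063,-0.141,0],
    [-0.063,-0.141,0],
    [-0.062,-0.142,0],
  ],
  turn=[0,0,0,0,0,0,0,0],
  hand=[-1,-1,-1,-1,-1,-1,-1,-1],
)

```text
time_s: 5.88
tcp_pos: [0.5201, 0.222, 0.1454]
tool_rot: [0.0, 0.996, -0.089, -0.0]
ft_force: [0.7, 1.3, -2.1]
grip_width: 0.0475
grasp_force: 20.0
```

>>> jog_arm(
  slide=[
    [0,0,0],
    [0,0,0.15],
    [0,0,0.12],
    [0,0,0],
    [0,0,0.03],
    [0,0,0],
    [0,0,0],
  ],
  turn=[0,0,0,0,0,0,0],
  hand=[-1,-1,-1,-1,-1,-1,-1],
)

```text
time_s: 6.75
tcp_pos: [0.5216, 0.2211, 0.0567]
tool_rot: [-0.0, 0.996, -0.089, 0.001]
ft_force: [0.3, 0.3, -2.8]
grip_width: 0.0473
grasp_force: 20.0
```

```bash
python3 - <<'E'
from h import *
go([.521,.221,.042]); print(bot.sense()["ft_force"])
E
```

```text
at [0.5216 0.2211 0.0567] yaw_y -100.17 units [-0.002  0.001  0.049] rows 0.23525720232747335
[ 0.25429071  0.28047711 -2.81551557]
```

>>> jog_arm(
  slide=[
    [0,0,0.02],
    [0,0,0.015],
    [0,0,0.008],
    [0,0,0.004],
    [0,0,0.001],
    [0,0,0],
  ],
  turn=[0,0,0,0,0,0],
  hand=[-1,-1,-1,-1,-1,-1],
)

```text
time_s: 7.5
tcp_pos: [0.5208, 0.2208, 0.0418]
tool_rot: [0.0, 0.996, -0.089, -0.0]
ft_force: [-2.3, -1.6, 5.2]
grip_width: 0.0476
grasp_force: 20.0
```

>>> jog_arm(
  slide=[
    [0,0,0],
    [0,0,0],
    [0,0,0],
    [0,0,0],
    [0,0,-0.08],
    [0,0,-0.15],
    [0,0,-0.2],
    [0,0,-0.1],
  ],
  turn=[0,0,0,0,0,0,0,0],
  hand=[0.2,0.8,0.8,0.8,0.8,0.8,0.8,0.8],
)

```text
time_s: 8.5
tcp_pos: [0.522, 0.2215, 0.2036]
tool_rot: [-0.001, 0.996, -0.089, 0.002]
ft_force: [0.3, 0.6, -0.9]
grip_width: 0.0828
grasp_force: 0.0
```

```bash
python3 - <<'E'
from h import *
w=bot.snapshot("wrist"); save(w,"w2")
P,u,v=pts(w); m=(abs(P[:,2]-.086)<.006)&(np.hypot(P[:,0]-.521,P[:,1]-.221)<.04)
print("lid",m.sum(),cv2.minEnclosingCircle(P[m,:2].astype(np.float32)),P[m].mean(0))
print(loc(w,"knob",2),loc(w,"mat",1)); print(proj(w,[.639,.148,.057]))
go([.639,.148,.15])
E
```

```text
lid 3322 ((0.5206378102302551, 0.21934384107589722), 0.02259381301701069) [0.52168023 0.21904541 0.0857001 ]
[] [(0.94, array([0.54  , 0.2134, 0.0084]))]
(np.float64(386.61214759382824), np.float64(38.19886324728421))
at [0.5219 0.2213 0.2019] yaw_y -100.18 units [0.427 0.172 0.174] rows 2.3621719889581967
```

View pics/w2.png

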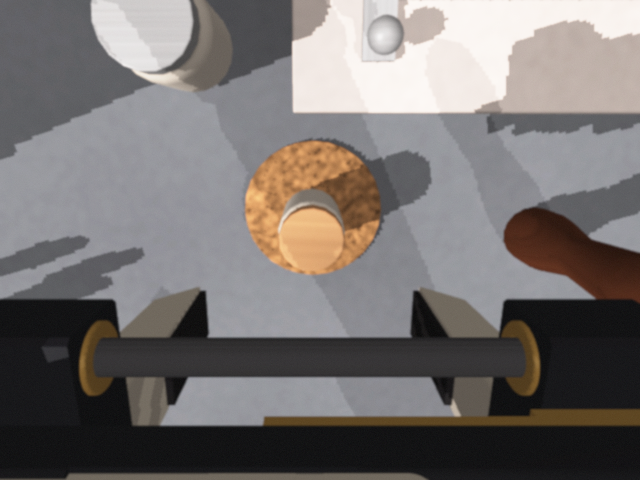

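```bash
cat >> h.py <<'E'
def bpx(b,u,v,z):
    d=b["T"][:3,:3]@[(u-b["cx"])/b["fx"],(v-b["cy"])/b["fy"],1]; o=b["T"][:3,3]; return o+d*(z-o[2])/d[2]
def knob3(th,ph,al):
    piv=H+rot(th)@[-.032,-.25]; k=piv+rot(ph)@[.265*np.cos(al)-.032*np.sin(al),.04]
    return np.append(k,.025+.265*np.sin(al)+.032*np.cos(al))
E
python3 - <<'E'
from h import *
w=bot.snapshot("wrist"); 
P,u,v=pts(w); m=(np.hypot(P[:,0]-.64,P[:,1]-.148)<.016)&(P[:,2]>.05)&(P[:,2]<.075)
print(m.sum(),P[m].mean(0),np.median(u[m]),np.median(v[m]), bpx(w,386,35,.057))
# sphere fit
A=np.c_[2*P[m],np.ones(m.sum())]; x=np.linalg.lstsq(A,(P[m]**2).sum(1),rcond=None)[0]; print("sphere",x[:3],np.sqrt(x[3]+x[:3]@x[:3]))
go([.6395,.1475,.15])
a=.18; s=knob3(0,np.pi/2,a); e=knob3(.96445,3.0562,a); print(s,e)
g=[0,np.pi/2]
for t in np.linspace(0,1,9):
    k=s+(e-s)*t; g=fsolve(lambda q:(knob3(*q,a)-k)[:2],g); piv=H+rot(g[0])@[-.032,-.25]
    d=rot(-g[1])@(PIN-piv); print(np.round(t,2),np.round(k,4),np.round(g,3),"pin in stay",np.round(d,3),"z",.025+d[0]*np.tan(a), "piv",np.round(piv,3))
E
```

```text
1173 [0.64054975 0.14958027 0.06294481] 386.0 33.0 [0.64053661 0.14822733 0.057     ]
sphere [0.64154821 0.14826653 0.05558517] 0.011540632473811657
at [0.521  0.2208 0.2004] yaw_y -100.18 units [0.432 0.171 0.168] rows 2.37034260884321
[-0.072       0.15498963  0.10392584] [-0.07027398 -0.03686923  0.10392584]
0.0 [-0.072   0.155   0.1039] [0.    1.571] pin in stay [0.1 0. ] z 0.04319695290401985 piv [-0.032 -0.1  ]
0.12 [-0.0718  0.131   0.1039] [0.321 1.9  ] pin in stay [0.118 0.045] z 0.046501053437799075 piv [ 0.049 -0.097]
0.25 [-0.0716  0.107   0.1039] [0.576 2.192] pin in stay [0.145 0.07 ] z 0.051371133529204964 piv [ 0.109 -0.077]
0.38 [-0.0714  0.083   0.1039] [0.749 2.422] pin in stay [0.171 0.077] z 0.056057738691237036 piv [ 0.147 -0.055]
0.5 [-0.0711  0.0591  0.1039] [0.858 2.601] pin in stay [0.191 0.071] z 0.05976533332263792 piv [ 0.168 -0.038]
0.62 [-0.0709  0.0351  0.1039] [0.921 2.744] pin in stay [0.206 0.057] z 0.06239903251008934 piv [ 0.18  -0.027]
0.75 [-0.0707  0.0111  0.1039] [0.954 2.863] pin in stay [0.215 0.04 ] z 0.064073444475637 piv [ 0.185 -0.021]
0.88 [-0.0705 -0.0129  0.1039] [0.967 2.965] pin in stay [0.219 0.021] z 0.0649180390132302 piv [ 0.188 -0.018]
1.0 [-0.0703 -0.0369  0.1039] [0.964 3.056] pin in stay [0.22 0.  ] z 0.0650332333607623 piv [ 0.187 -0.019]
```

```bash
python3 - <<'E'
from h import *
w=bot.snapshot("wrist"); st=bot.sense(); q=st["tool_rot"]; R=Rr.from_quat([*q[1:],q[0]]).as_matrix()
print("cam in tool",R.T@(w["T"][:3,3]-st["tcp_pos"]),"fwd",R.T@w["T"][:3,2]); print(st["qpos"])
go([.6403,.1482,.12]); go([.6403,.1482,.041])
E
```

```text
cam in tool [ 0.07464326  0.00091312 -0.15886761] fwd [-2.72629597e-01 -8.73307642e-04  9.62118673e-01]
[-0.3360612   0.37678257 -0.21418417  1.74240657  0.09122655  1.03327251
 -2.33092207]
at [0.5205 0.2205 0.1995] yaw_y -100.18 units [0.436 0.166 0.265] rows 2.5744841301521832
at [0.5205 0.2205 0.1995] yaw_y -100.18 units [0.436 0.166 0.528] rows 3.382273451740448
```

>>> jog_arm(
  slide=[
    [0,0,0],
    [0,0,0],
    [0,0,0],
    [0,0,0],
    [0,0,0],
    [0,0,0],
    [0,0,0],
    [0,0,0],
  ],
  turn=[-0.35,-0.35,-0.35,-0.35,-0.35,-0.35,-0.35,-0.35],
  hand=[0.8,0.8,0.8,0.8,0.8,0.8,0.8,0.8],
)

```text
time_s: 9.75
tcp_pos: [0.5201, 0.2204, 0.1985]
tool_rot: [-0.0, 0.798, 0.603, -0.001]
ft_force: [1.4, 0.2, -0.1]
grip_width: 0.0827
grasp_force: 0.0
```

>>> jog_arm(
  slide=[
    [0,0,0],
    [0,0,0],
    [0,0,0],
    [0,0,0],
    [0,0,0],
    [0,0,0],
    [0,0,0],
    [0,0,0],
  ],
  turn=[-0.35,-0.35,-0.35,-0.35,-0.35,-0.35,-0.35,-0.35],
  hand=[0.8,0.8,0.8,0.8,0.8,0.8,0.8,0.8],
)

```text
time_s: 10.75
tcp_pos: [0.5201, 0.2205, 0.1986]
tool_rot: [-0.001, 0.189, 0.982, -0.001]
ft_force: [0.3, -0.2, -0.2]
grip_width: 0.0827
grasp_force: 0.0
```

>>> jog_arm(
  slide=[
    [0,0,0],
    [0,0,0],
    [0,0,0],
  ],
  turn=[-0.3,-0.1,0],
  hand=[0.6,0.6,0.6],
)

```text
time_s: 11.12
tcp_pos: [0.5203, 0.2205, 0.1988]
tool_rot: [-0.001, 0.089, 0.996, -0.0]
ft_force: [-0.9, 0.5, -0.3]
grip_width: 0.0734
grasp_force: 0.0
```

```bash
python3 - <<'E'
from h import *
go([.6403,.1482,.12]); go([.6403,.1482,.041]); print(bot.sense()["qpos"])
E
```

```text
at [0.5203 0.2205 0.1988] yaw_y 79.82 units [-0.437 -0.166  0.262] rows 2.571537165172815
at [0.5203 0.2205 0.1988] yaw_y 79.82 units [-0.438 -0.166  0.525] rows 3.375845747927758
[ 0.14395013  0.53062182 -0.92904536  1.70320917  0.45948417  1.14567812
  0.47782949]
```

>>> jog_arm(
  slide=[
    [-0.146,-0.055,0],
    [-0.146,-0.055,0],
    [-0.146,-0.056,0],
    [0,0,0.13],
    [0,0,0.13],
    [0,0,0],
    [0,0,0],
  ],
  turn=[0,0,0,0,0,0,0],
  hand=[0.3,0.3,0.3,0.3,0.3,0.3,0.3],
  newtons=25,
)

```text
time_s: 12.0
tcp_pos: [0.6418, 0.1493, 0.1234]
tool_rot: [0.0, 0.089, 0.996, 0.0]
ft_force: [-0.6, 0.3, 0.5]
grip_width: 0.0599
grasp_force: 0.0
```

```bash
python3 - <<'E'
from h import *
go([.6403,.1482,.041]); w=bot.snapshot("wrist"); save(w,"w3"); print(proj(w,[.6403,.1482,.057])); print(loc(w,"knob",2))
P,u,v=pts(w); m=(np.hypot(P[:,0]-.64,P[:,1]-.148)<.016)&(P[:,2]>.05)&(P[:,2]<.075)
A=np.c_[2*P[m],np.ones(m.sum())]; x=np.linalg.lstsq(A,(P[m]**2).sum(1),rcond=None)[0]; print("sphere",m.sum(),x[:3],np.sqrt(x[3]+x[:3]@x[:3]))
E
```

```text
at [0.6418 0.1493 0.1234] yaw_y 79.82 units [ 0.004 -0.005  0.275] rows 1.318286511673802
(np.float64(308.79703681323684), np.float64(257.81942978019106))
[(0.72, array([0.6533, 0.1205, 0.0294])), (0.56, array([0.6339, 0.1046, 0.0211]))]
sphere 1429 [0.64123293 0.14875933 0.05545022] 0.011604106644908461
```

View pics/w3.png

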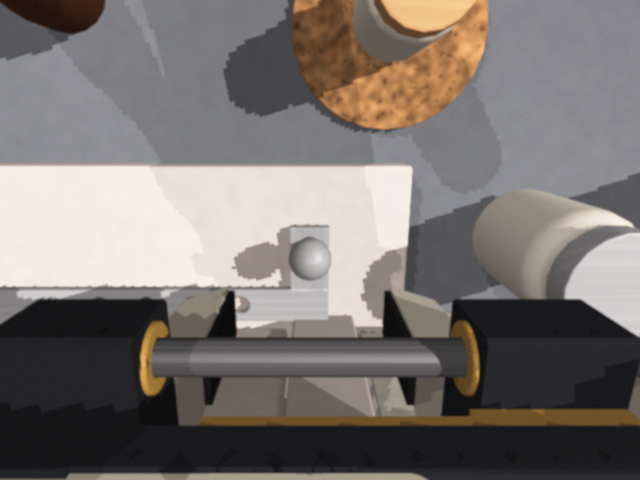

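>>> jog_arm(
  slide=[
    [0.003,-0.003,0.13],
    [0,0,0.1],
    [0,0,0.045],
    [0,0,0],
    [0,0,0],
  ],
  turn=[0,0,0,0,0],
  hand=[0.3,0.3,0.3,0.3,0.3],
)

```text
time_s: 12.72
tcp_pos: [0.6414, 0.1485, 0.0415]
tool_rot: [0.001, 0.089, 0.996, 0.001]
ft_force: [1.0, -0.7, 0.6]
grip_width: 0.0596
grasp_force: 0.0
```

>>> jog_arm(
  slide=[
    [0,0,0],
    [0,0,0],
    [0,0,0],
    [0,0,0],
    [0,0,0],
  ],
  turn=[0,0,0,0,0],
  hand=[-1,-1,-1,-1,-1],
)

```text
time_s: 13.35
tcp_pos: [0.6404, 0.1484, 0.0399]
tool_rot: [0.0, 0.088, 0.996, 0.0]
ft_force: [-0.9, 1.1, 0.5]
grip_width: 0.0222
grasp_force: 25.0
```

>>> jog_arm(
  slide=[
    [0,-0.004,-0.027],
    [0,-0.004,-0.026],
    [0,-0.005,-0.026],
    [0,-0.006,-0.026],
    [0,-0.007,-0.026],
    [0,-0.007,-0.025],
    [0,0,0],
    [0,0,0],
  ],
  turn=[0,0,0,0,0,0,0,0],
  hand=[-1,-1,-1,-1,-1,-1,-1,-1],
)

```text
time_s: 14.35
tcp_pos: [0.6386, 0.138, 0.0864]
tool_rot: [-0.0, 0.089, 0.996, -0.0]
ft_force: [0.8, 2.2, -1.4]
grip_width: 0.0219
grasp_force: 25.0
```

```bash
python3 - <<'E'
from h import *
go([.6404,.1484,.041]); s=bot.snapshot("scene"); save(s,"s2",(180,160,380,340),4); w=bot.snapshot("wrist"); save(w,"w4")
E
```

```text
at [0.6386 0.138  0.0864] yaw_y 79.82 units [0.    0.035 0.151] rows 0.7462418117116387
```

View pics/s2.png

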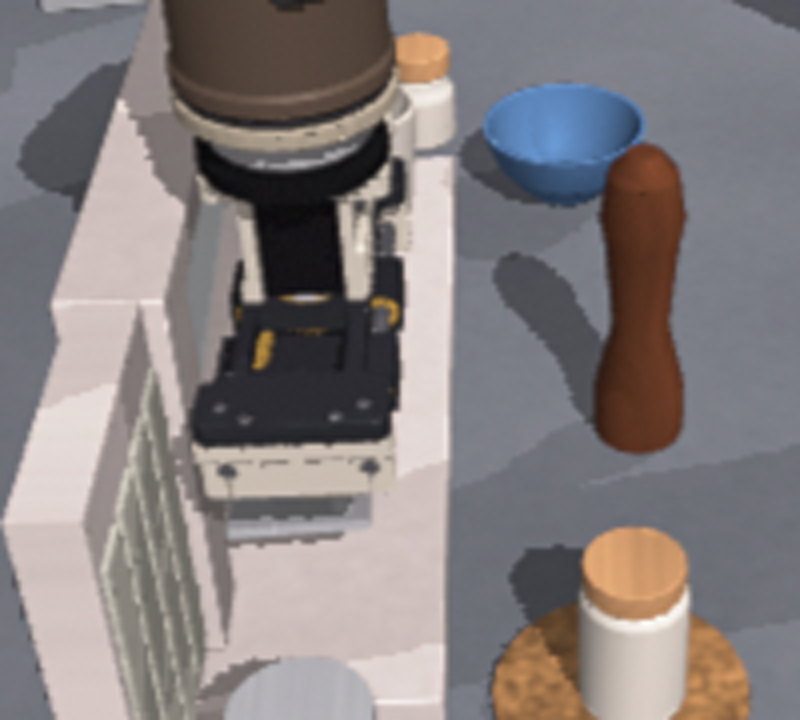

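>>> jog_arm(
  slide=[
    [0,-0.03,0],
    [0,-0.03,0],
    [0,-0.03,0],
    [-0.001,-0.03,0],
    [0,-0.03,0],
    [-0.001,-0.03,0],
    [0,-0.03,0],
    [-0.001,-0.03,0],
  ],
  turn=[0,0,0,0,0,0,0,0],
  hand=[-1,-1,-1,-1,-1,-1,-1,-1],
)

```text
time_s: 15.45
tcp_pos: [0.6267, 0.0663, 0.0866]
tool_rot: [-0.0, 0.089, 0.996, -0.0]
ft_force: [-1.0, 1.7, -0.9]
grip_width: 0.0229
grasp_force: 25.0
```

```bash
python3 - <<'E'
from h import *
go([.6386,.138,.0864]); print(bot.sense()["ft_force"],bot.sense()["grip_width"]); s=bot.snapshot("top"); save(s,"t2",(230,60,480,250),3.2)
E
```

```text
at [0.6267 0.0663 0.0866] yaw_y 79.82 units [0.003 0.242 0.   ] rows 1.1631260160559127
[-1.02957892  1.73001305 -0.88391529] 0.022857420850837945
```

View pics/t2.png

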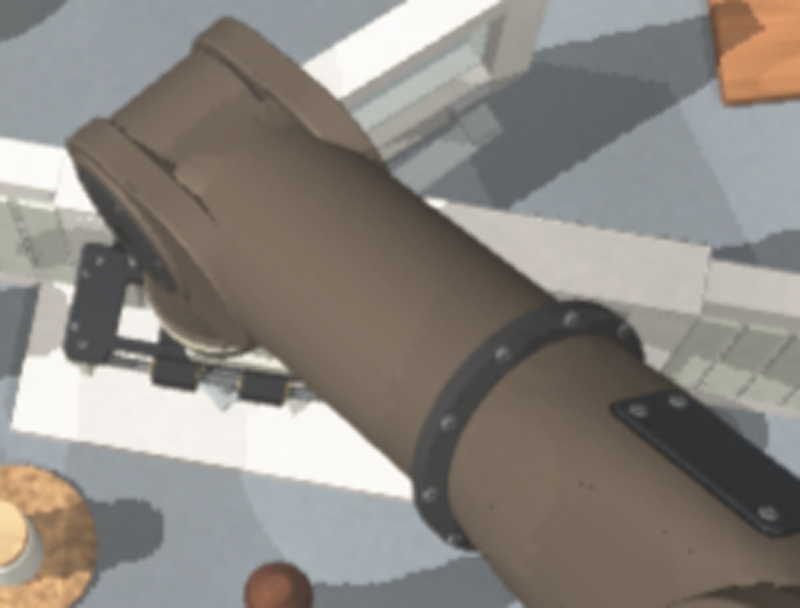

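>>> jog_arm(
  slide=[
    [0,-0.04,0],
    [-0.001,-0.04,0],
    [0,-0.04,0],
    [-0.001,-0.04,0],
    [0,-0.04,0],
    [-0.001,-0.04,0],
    [0,-0.04,0],
    [0,0,0],
  ],
  turn=[0,0,0,0,0,0,0,0],
  hand=[-1,-1,-1,-1,-1,-1,-1,-1],
)

```text
time_s: 16.5
tcp_pos: [0.613, -0.0174, 0.0864]
tool_rot: [0.0, 0.09, 0.996, -0.0]
ft_force: [1.0, -0.2, -2.4]
grip_width: 0.0225
grasp_force: 25.0
```

```bash
python3 - <<'E'
from h import *
# final targets relative to grasp pose TCP (.6404,.1484,.0399)
g=np.array([.6404,.1484,.0399]); k0=knob3(0,np.pi/2,0)
for a in (.18,.1,.06,.03,0):
    d=knob3(.96445,3.0562,a)-k0; t=g+np.append(rot(YAW)@d[:2],d[2]); print(a,np.round(t,4)); go(t)
print(bot.sense()["ft_force"],bot.sense()["grip_width"],bot.sense()["qpos"])
w=bot.snapshot("wrist"); save(w,"w5"); np.save("/tmp/w5.npy",w,allow_pickle=True)
E
```

```text
0.18 [ 0.6064 -0.0506  0.0868]
at [ 0.613  -0.0174  0.0864] yaw_y 79.72 units [ 0.002 -0.113 -0.001] rows 0.5413878530728444
0.1 [ 0.601  -0.0492  0.0662]
at [ 0.613  -0.0174  0.0864] yaw_y 79.72 units [ 0.02  -0.111  0.068] rows 0.6320825499806407
0.06 [ 0.599  -0.0486  0.0557]
at [ 0.613  -0.0174  0.0864] yaw_y 79.72 units [ 0.027 -0.111  0.102] rows 0.7353597281021264
0.03 [ 0.5977 -0.0483  0.0478]
at [ 0.613  -0.0174  0.0864] yaw_y 79.72 units [ 0.032 -0.11   0.129] rows 0.827657526995469
0 [ 0.5967 -0.048   0.0399]
at [ 0.613  -0.0174  0.0864] yaw_y 79.72 units [ 0.035 -0.11   0.155] rows 0.9284420771538274
[ 1.02234823 -0.20106896 -2.38431474] 0.022511990967296697 [ 0.47632014  0.71191384 -0.83281404  1.70424837  0.61057613  1.00509945
  0.81447896]
```

View pics/w5.png

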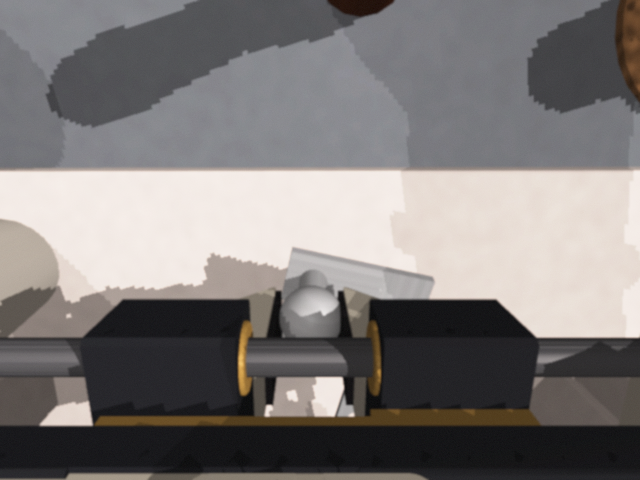

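```bash
python3 - <<'E'
from h import *
w=np.load("/tmp/w5.npy",allow_pickle=True).item(); P,u,v=pts(w)
m=(u>292)&(u<334)&(v>292)&(v<334)&(np.linalg.norm(P-np.array([.613,-.0174,.1034]),axis=1)<.03)
A=np.c_[2*P[m],np.ones(m.sum())]; x=np.linalg.lstsq(A,(P[m]**2).sum(1),rcond=None)[0]; print("sphere",m.sum(),x[:3],np.sqrt(x[3]+x[:3]@x[:3]))
print(proj(w,[.613,-.0174,.1034]))
# bar tail edges: predicted stay for this knob
a=.18; k=wf(x[:2]); g=fsolve(lambda q:(knob3(*q,a)[:2]-k),[.967,2.95]); print(k,g)
def stay(th,ph,al,p): 
    piv=H+rot(th)@[-.032,-.25]; xy=piv+rot(ph)@[p[0]*np.cos(al)-p[2]*np.sin(al),p[1]]; return np.append(w2(xy),.025+p[0]*np.sin(al)+p[2]*np.cos(al))
for p in [(.289,-.011,.005),(.289,.051,.005),(.254,.051,.005)]: print(p,proj(w,stay(*g,a,p)))
E
```

```text
sphere 1678 [ 0.60884189 -0.01695324  0.09998619] 0.010157292066895442
(np.float64(312.37859322788074), np.float64(330.523080158303))
[-0.07181263 -0.00271304] [0.95553965 2.91731903]
(0.289, -0.011, 0.005) (np.float64(450.9094110475911), np.float64(258.55272516336146))
(0.289, 0.051, 0.005) (np.float64(300.10724206286335), np.float64(225.32699719781255))
(0.254, 0.051, 0.005) (np.float64(283.1449898871507), np.float64(298.2578852002618))
```

>>> jog_arm(
  slide=[
    [0.001,-0.03,0],
    [0.001,-0.03,0],
    [0.001,-0.03,0],
    [0.001,-0.02,0.01],
    [0.001,0,0.02],
    [0.001,0,0.02],
    [0,0,0.01],
    [0,0,0],
  ],
  turn=[0,0,0,0,0,0,0,0],
  hand=[-1,-1,-1,-1,-1,-1,-1,-1],
)

```text
time_s: 17.55
tcp_pos: [0.6052, -0.0475, 0.0683]
tool_rot: [-0.0, 0.088, 0.996, 0.0]
ft_force: [-1.0, 0.7, -1.3]
grip_width: 0.022
grasp_force: 25.0
```

```bash
cat > chk.py <<'E'
from h import *
import sys
st=bot.sense(); w=bot.snapshot("wrist"); P,u,v=pts(w); c=st["tcp_pos"]+[0,0,.017]
x=c.copy()
for i in range(4):
    m=(abs(np.linalg.norm(P-x,axis=1)-.012)<(.006 if i==0 else .003))&(abs(P[:,1]-c[1])<.010)&(P[:,2]>x[2]-.003)
    A=np.c_[2*P[m],np.ones(m.sum())]
    x=x+np.linalg.lstsq((P[m]-x)/np.linalg.norm(P[m]-x,axis=1)[:,None],np.linalg.norm(P[m]-x,axis=1)-.012,rcond=None)[0]
print("ball",m.sum(),np.round(x,4),"rel tcp",np.round(x-st["tcp_pos"],4),"wf",wf(x[:2]),"force",np.round(st["ft_force"],1),st["grip_width"],round(st["time_s"],2))
al=np.arcsin(min(1,(x[2]-.057)/.265)); k0=knob3(0,np.pi/2,0); d=knob3(.96445,3.0562,al)-k0
t=np.array([.6407,.1486])+rot(YAW)@d[:2]; print("alpha",al,"ball target at this lift",t,"err",x[:2]-t)
s=bot.snapshot("scene"); save(s,sys.argv[1]+"s",(190,170,340,290),5); save(w,sys.argv[1]+"w")
E
python3 chk.py c1; python3 -c "
from h import *
go([.6007,-.0492,.0662])"
```

```text
ball 2579 [ 0.6021 -0.0474  0.08  ] rel tcp [-0.0032  0.0002  0.0118] wf [-0.0731079  -0.03385638] force [-1.   0.7 -1.3] 0.022003007370913385 17.55
alpha 0.08708710309085027 ball target at this lift [ 0.6006426  -0.04876416] err [0.00140948 0.00138915]
at [ 0.6055 -0.0476  0.0687] yaw_y 79.85 units [ 0.015 -0.008  0.008] rows 0.08984973813627553
```

View pics/c1s.png

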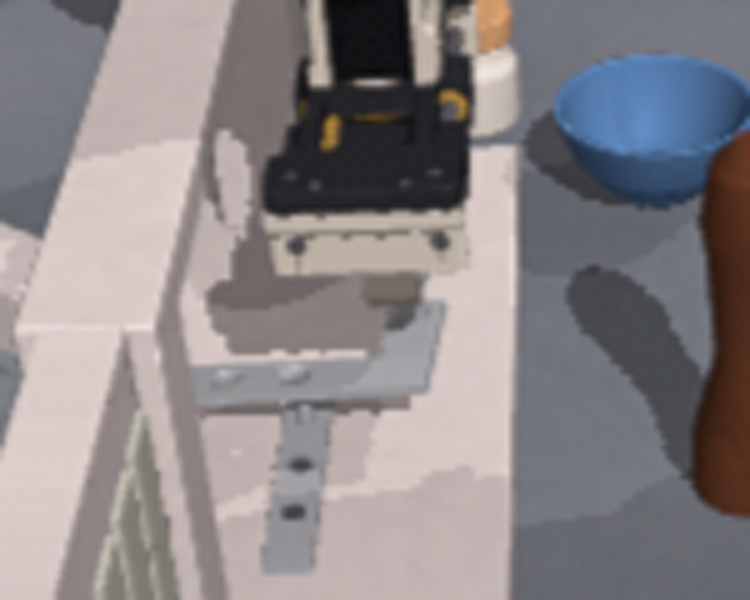

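```bash
python3 - <<'E'
from h import *
s=bot.snapshot("scene")
c=lambda p:((np.array(proj(s,p))-[190,170])*5).round(1)
for O_ in ([.680,-.027],[.6815,-.0265]):
    import h; h.O=np.array(O_); p=w2([-.032,0]); print(p,"pin tip",c([*p,.037]),"pin base",c([*p,.020]))
    for y in (.03,.06): q=w2([-.032,y]); print(y,c([*q,.024]))
for z in (.047,.049,.051): q=bpx(s,190+292/5,170+374/5,z); print("hole",z,q,wf(q[:2]))
for uv in ((300,463),(292,512)): q=bpx(s,190+uv[0]/5,170+uv[1]/5,.024); print("strip",q,wf(q[:2]))
im=s["image"][235:275,225:285]; cv2.imwrite("pics/c1z.png",cv2.resize(im[...,::-1],None,fx=12,fy=12,interpolation=cv2.INTER_CUBIC))
E
```

```text
[ 0.64850574 -0.02133329] pin tip [308.5 392.1] pin base [312.6 423.5]
0.03 [305.6 460.2]
0.06 [299.2 506.7]
[ 0.65000574 -0.02083329] pin tip [305.1 393.3] pin base [309.2 424.7]
0.03 [302.1 461.5]
0.06 [295.6 508. ]
hole 0.047 [ 0.6543585  -0.02225406  0.047     ] [-0.02746444 -0.00062751]
hole 0.049 [ 0.65438251 -0.01952974  0.049     ] [-0.02792324  0.00205801]
hole 0.051 [ 0.65440652 -0.01680542  0.051     ] [-0.02838205  0.00474352]
strip [0.65625433 0.00950145 0.024     ] [-0.03122199  0.03096185]
strip [0.66227829 0.04042967 0.024     ] [-0.03077015  0.06246801]
```

View pics/c1z.png

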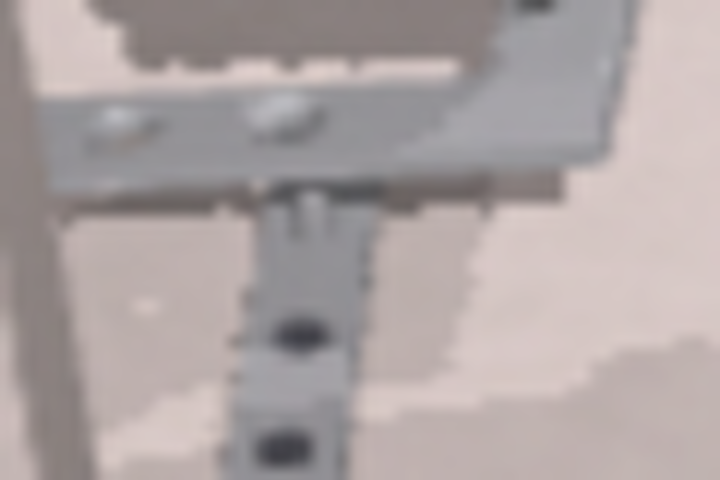

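>>> jog_arm(
  slide=[
    [0.007,-0.006,0],
    [0,0,0],
    [0.004,0,0.02],
    [0,0,0],
  ],
  turn=[0,0,0,0],
  hand=[-1,-1,-1,-1],
)

```text
time_s: 18.2
tcp_pos: [0.6014, -0.0492, 0.062]
tool_rot: [-0.0, 0.089, 0.996, -0.0]
ft_force: [-0.1, 0.5, -0.9]
grip_width: 0.0223
grasp_force: 25.0
```

```bash
python3 chk.py c2; cat > hole.py <<'E'
from h import *
import sys
# register bar patch in scene between earlier crop and now; find hole by blob
s=bot.snapshot("scene"); P,u,v=pts(s)
m=(u>235)&(u<262)&(v>232)&(v<262)
Q=P[m]; uu=u[m]; vv=v[m]
# bar-top plane points near hole
k=(np.hypot(Q[:,0]-.650,Q[:,1]+.021)<.02)&(Q[:,2]>.032)
print("bar z near pin",np.percentile(Q[k,2],[10,50,90]),k.sum())
g=cv2.cvtColor(s["image"],cv2.COLOR_RGB2GRAY)
print(g[238:256,242:258])
E
python3 hole.py
```

```text
ball 2587 [ 0.5982 -0.049   0.0738] rel tcp [-0.0031  0.0002  0.0118] wf [-0.07657379 -0.03617036] force [-0.1  0.5 -0.9] 0.02229990361212189 18.2
alpha 0.06347927774836919 ball target at this lift [ 0.599461  -0.0484455] err [-0.00122981 -0.00059315]
bar z near pin [0.0410253  0.04422258 0.04596952] 134
[[127 127 128 128 131 129 130 129 129 129 130 130 130 130 130 129]
 [127 128 128 130 130 129 129 128 127 127 127 128 127 128 127 127]
 [131 135 130 128 128 128 132 134 134 134 128 133 134 134 135 134]
 [166 190 155 137 134 139 183 196 197 194 160 184 198 198 197 195]
 [195 205 198 194 192 194 200 203 203 204 197 202 204 204 203 202]
 [179 180 179 180 178 177 171 169 171 177 172 168 167 167 160 156]
 [152 152 151 151 152 152 161 167 183 178 167 154 150 149 147 147]
 [149 149 149 148 148 149 161 176 179 166 146 140 147 149 148 148]
 [147 148 148 148 148 148 158 157 156 142 125 118 139 148 149 147]
 [149 150 149 149 149 149 144 130 111 102 116 137 148 150 149 148]
 [148 148 148 148 149 148 148 146 144 143 145 149 150 150 149 150]
 [149 149 149 149 150 150 150 151 151 151 151 151 151 152 151 150]
 [149 150 150 149 151 151 150 150 150 149 148 150 150 150 149 150]
 [133 130 131 131 131 125 122 123 127 120 107 108 110 110 110 118]
 [113 114 109 106 106 100  97 106 137 143 106  91  94  93  94 100]
 [157 168 132 114 115 134 138 125 140 149 131 137 141 141 141 120]
 [179 182 177 172 144 142 144 126 135 146 139 144 146 139 150 168]
 [181 181 182 181 152 144 146 141 143 146 145 146 145 138 166 181]]
```

```bash
python3 - <<'E'
from h import *
s=bot.snapshot("scene")
for z in (.043,.044,.045): print(bpx(s,250.6,245.6,z),proj(s,[.650,-.021,z]))
print(proj(s,[.650,-.021,.022]),proj(s,[.650,-.021,.028]))
E
```

```text
[ 0.64999848 -0.02379471  0.043     ] (np.float64(250.71985431606026), np.float64(246.37306485253072))
[ 0.65001811 -0.02243945  0.044     ] (np.float64(250.67072288453352), np.float64(245.997219313612))
[ 0.65003773 -0.0210842   0.045     ] (np.float64(250.62152820627833), np.float64(245.6208899499804))
(np.float64(251.73721751375132), np.float64(254.15568806195517)) (np.float64(251.44931832834033), np.float64(251.9533173771897))
```

>>> jog_arm(
  slide=[
    [0.001,0.002,0.01],
    [0.002,0,0.015],
    [0.001,0,0.015],
    [0,0,0],
  ],
  turn=[0,0,0,0],
  hand=[-1,-1,-1,-1],
)

```text
time_s: 18.9
tcp_pos: [0.6005, -0.0483, 0.0501]
tool_rot: [-0.0, 0.089, 0.996, -0.0]
ft_force: [-0.6, 0.3, 0.3]
grip_width: 0.0221
grasp_force: 25.0
```

```bash
python3 chk.py c3
```

```text
ball 2617 [ 0.5972 -0.0484  0.0616] rel tcp [-0.0033 -0.0001  0.0115] wf [-0.07768173 -0.03575953] force [-0.6  0.3  0.3] 0.02209646046313717 18.9
alpha 0.017432411574564093 ball target at this lift [ 0.59756316 -0.04793369] err [-0.00034964 -0.00050443]
```

>>> jog_arm(
  slide=[
    [0.001,0,0.01],
    [0,0,0.006],
    [0,0,0],
  ],
  turn=[0,0,0],
  hand=[-1,-1,-1],
)

```text
time_s: 19.38
tcp_pos: [0.6004, -0.0483, 0.0457]
tool_rot: [-0.0, 0.089, 0.996, -0.0]
ft_force: [0.2, 0.1, -0.1]
grip_width: 0.0222
grasp_force: 25.0
```

```bash
python3 chk.py c4; python3 hole.py | head -1
```

```text
ball 2632 [ 0.5971 -0.0484  0.0569] rel tcp [-0.0033 -0.0002  0.0112] wf [-0.07781948 -0.03579577] force [ 0.2  0.1 -0.1] 0.022242403313155818 19.38
alpha -0.0002992843698752625 ball target at this lift [ 0.59697648 -0.04777547] err [ 9.5045749e-05 -6.7392939e-04]
bar z near pin [0.03206657 0.03306931 0.03541964] 12
```

>>> jog_arm(
  slide=[
    [0,0,0.003],
    [0,0,0],
    [0,0,0],
    [0,0,0],
    [0,0,0],
    [0,0,0],
  ],
  turn=[0,0,0,0,0,0],
  hand=[-1,-0.3,0.2,0.2,0.2,0.2],
)

```text
time_s: 20.27
tcp_pos: [0.6004, -0.0482, 0.0449]
tool_rot: [0.0, 0.089, 0.996, -0.0]
ft_force: [-0.7, 0.1, -0.6]
grip_width: 0.0548
grasp_force: 0.0
```

>>> jog_arm(
  slide=[
    [0,0,-0.03],
    [0,0,-0.1],
    [0,0,-0.2],
    [0,0,-0.2],
    [0,0,-0.1],
    [0,0,0],
    [0,0,0],
  ],
  turn=[0,0,0,0,0,0,0],
  hand=[0.2,0.2,0.2,0.2,0.2,0.2,0.2],
)

```text
time_s: 21.15
tcp_pos: [0.5999, -0.0484, 0.2334]
tool_rot: [-0.0, 0.089, 0.996, -0.0]
ft_force: [-0.4, 0.2, -1.1]
grip_width: 0.0552
grasp_force: 0.0
```

```bash
python3 - <<'E'
from h import *
st=bot.sense(); print(st["tcp_pos"],st["ft_force"],st["grip_width"],st["time_s"])
w=bot.snapshot("wrist"); P,u,v=pts(w); m=(np.hypot(P[:,0]-.597,P[:,1]+.048)<.016)&(P[:,2]>.045)&(P[:,2]<.085)
x=np.array([.597,-.048,.057])
for i in range(5):
    r=np.linalg.norm(P-x,axis=1); q=m&(abs(r-.012)<.004); x=x+np.linalg.lstsq((P[q]-x)/r[q][:,None],r[q]-.012,rcond=None)[0]
print("ball",q.sum(),x,P[m][:,2].max())
s=bot.snapshot("scene"); Q,u,v=pts(s); k=(np.hypot(Q[:,0]-.650,Q[:,1]+.021)<.03)&(Q[:,2]>.026)&(Q[:,2]<.06); print("z bar",np.percentile(Q[k,2],[5,50,95]),k.sum())
P2=P[(np.hypot(P[:,0]-.650,P[:,1]+.021)<.03)&(P[:,2]>.026)&(P[:,2]<.06)]; print("wrist bar z",np.percentile(P2[:,2],[5,50,95,99]),len(P2))
print(loc(s,"jar_center",1),loc(s,"mug",1),loc(s,"mill",1))
E
```

```text
[ 0.59992556 -0.04843009  0.23342508] [-0.36747764  0.20335629 -1.13451169] 0.055232818451743035 21.15
ball 688 [ 0.59668238 -0.04854285  0.05493349] 0.06817063430798331
z bar [0.02646876 0.02815717 0.03050032] 199
wrist bar z [0.02703776 0.0282926  0.02977525 0.03511502] 1437
[(0.62, array([0.5237, 0.2372, 0.0668]))] [(0.69, array([ 0.5889, -0.158 ,  0.0715]))] [(0.57, array([0.4804, 0.0487, 0.0905]))]
```

>>> jog_arm(
  slide=[
    [0,0,-0.1],
    [0.12,-0.12,0],
    [0.12,-0.14,0],
    [0.12,-0.14,0],
    [0.12,-0.14,0],
    [0.12,-0.14,0],
    [0,0,0],
    [0,0,0],
  ],
  turn=[0,0,0,0,0,0,0,0],
  hand=[0.2,0.2,0.2,0.2,0.2,0.2,0.2,0.2],
)

```text
time_s: 22.4
tcp_pos: [0.3874, -0.2171, 0.2639]
tool_rot: [0.0, 0.089, 0.996, 0.0]
ft_force: [0.4, -0.5, 0.8]
grip_width: 0.0548
grasp_force: 0.0
```

```bash
sed -i 's/^print(proj.*//;s/^save.*//;s#^m=(abs(P\[:,2\]-.020).*#import sys#;/^n,lab/d;/^i=1/d;/^print("sill"/d;/screen top/d' fit.py; sed -i 's/circ("jarlid",.092,.108,.0225,(.575,-.048))/circ("jarlid",.08,.092,.0225,(.521,.221))/;s/(.655,.128)/(.597,-.048)/' fit.py; cat >> fit.py <<'E'
k=(np.hypot(P[:,0]-.650,P[:,1]+.021)<.035)&(P[:,2]>.0325)&(P[:,2]<.06); print("pin pts",P[k])
k=(np.hypot(P[:,0]-.650,P[:,1]+.021)<.03)&(P[:,2]>.026)&(P[:,2]<.06); print(np.percentile(P[k,2],[10,50,90]))
g=cv2.cvtColor(b["image"],cv2.COLOR_RGB2GRAY); a,c=proj(b,[.650,-.021,.03]); print(a,c); a,c=int(a),int(c); print(g[c-6:c+7,a-8:a+9])
E
python3 fit.py
```

```text
jarlid 352 [0.5179 0.2206] 0.023 [0.5177 0.2205 0.0854]
mat 2146 [0.52   0.2235] 0.0926 [0.5195 0.2181 0.0053]
mill 347 [0.4671 0.0354] 0.0211 [0.4646 0.0354 0.1619]
mug 290 [ 0.5967 -0.1872] 0.0481 [ 0.5927 -0.1845  0.0925]
knob 92 [ 0.5948 -0.047 ] 0.0118 [ 0.5933 -0.0466  0.0631]
canister 528 [0.6638 0.2892] 0.0292 [0.664  0.2888 0.1048]
pin pts [[ 0.67930249 -0.0230279   0.03541747]
 [ 0.67252448 -0.01858409  0.03527104]
 [ 0.67098068 -0.03187618  0.03272247]
 [ 0.66838044 -0.03620244  0.03379457]
 [ 0.66592518 -0.01856298  0.03451899]
 [ 0.66142536 -0.02732432  0.03431818]
 [ 0.6591374  -0.01192683  0.03447451]
 [ 0.65732865 -0.01196577  0.0328638 ]
 [ 0.65287039 -0.01194551  0.03257894]
 [ 0.65022432 -0.01188557  0.03392879]
 [ 0.64917232 -0.0205152   0.03763052]
 [ 0.65041431 -0.02947799  0.03314292]
 [ 0.64702047 -0.01613566  0.03727634]
 [ 0.64822966 -0.01849121  0.03291943]
 [ 0.64752473 -0.02058587  0.03543809]
 [ 0.64593139 -0.0140794   0.03306724]
 [ 0.64602912 -0.02067941  0.03267334]
 [ 0.64369486 -0.01187258  0.03298301]
 [ 0.6413551  -0.02720511  0.03317078]
 [ 0.641
[... 678 characters left out ...]
197 191 200 205 195 199 205 207 207 207 207 202 173 161 161]
 [198 200 198 193 203 205 188 180 194 201 206 206 205 202 171 165 168]
 [197 198 193 194 204 200 172 163 175 177 185 189 199 198 167 186 198]
 [200 199 190 198 205 189 161 173 165 140 136 153 189 184 162 188 201]
 [200 199 192 202 205 178 155 164 146 131 138 164 190 173 154 188 202]
 [199 195 192 204 205 182 150 144 135 143 167 193 194 168 153 189 203]
 [198 189 192 204 206 194 166 148 152 175 192 201 187 160 165 194 204]
 [192 184 197 207 207 206 196 180 182 193 202 202 181 155 181 200 204]
 [193 187 202 208 207 209 208 205 207 208 205 197 160 137 172 194 200]
 [215 212 210 208 207 210 209 207 210 207 200 183 141 128 165 181 187]]
```

```bash
python3 -c "
from station import bot
print(bot.hand_in())"
```

```text
the job is handed in; nothing more can be done
None
```

The job is handed in at about 22 s of the 69 s allowed, though no verdict came back: the jar stands upright near the centre of the cork mat, the window is open with the stay's last hole seated over the pin, the gripper has let go and is clear, and the mill, mug and canister measured where they started (bowl, salt and spoon not re-measured).

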